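# True up a cake turntable with a dial gauge

## Task

The round plate of the cake turntable is clamped off-centre on its spindle. Slide the dial gauge fully up to its stop so that its sprung plunger presses on the plate's rim, turn the plate by the crank knob while you watch the needle through its lowest and highest readings, and then come to rest with the rim's high spot at the gauge. Now push that high side of the rim gently inward, beside the plunger, until the needle, with your push let go, rests half-way between its highest and lowest readings and the plate runs true; do not shove it past the centre, leave the gauge at its stop and disturb nothing else.

Things in the scene. Friction and masses are not known exactly. Their poses are not given: they have to be found in the camera images.
- turntable_base: grey bed, 130 x 390 x 14 mm, carrying the turntable and the gauge's rail; fixed to the table. Origin: on the table under the spindle's axis; z up; its -y axis runs from the spindle along the rail to the gauge. The rail and dial lie within 31 mm of that axis
- spindle (a point): point on the spindle's axis at z = 70 mm. The plate is an aluminium disc of 115 mm radius, rim from z = 61 to 78 mm, clamped by friction under washer and nut (top 106 mm), its centre some 3 mm off this axis in an unknown direction that turns with the crank. It slides only along that direction, under about 8 N (8 N / cosine if pushed aslant), and stays put; over 25 N is too much
- knob_grip (a point): grip point of the crank's black upright knob, 18 mm across, 41 mm tall (z = 90 to 131 mm), which spins freely on its pin; the point is on the knob's axis at z = 113 mm and goes round the spindle at 70 mm radius, above the plate
- crank (a joint): angle of spindle, crank and plate, rad, growing counter-clockwise from above; turns without end and stays where it is left; about 2.5 N at the knob turns it. At 0 the crank points along the base's +x
- gauge_grip (a point): grip point of the black upright post on the gauge's carriage, 16 mm across, 45 mm tall (z = 55 to 100 mm), 58 mm behind the dial's centre; the point is on the post's axis at z = 82 mm. The dial's case (62 mm across, top at z = 85 mm) lies between the post and the plate
- gauge_slide (a joint): travel of the gauge's carriage along the base's +y, towards the spindle, m; 0 = fully back, 0.020 = against its stop; moved by about 5 N, stays where it is left
- dial_needle (a joint): needle of the dial, rad, clockwise from above: 0 with the plunger right out, 0.5 rad for each mm the plunger is pressed in (10 mm at most, 5 rad). With the gauge at its stop it reads about 2.5 on a plate that runs true, more where the rim stands out. The spring pushes with 0.6 to 3.6 N. While the rim is being pushed it can read up to 0.2 rad too low: let go and read again
- plunger_tip (a point): front of the plunger's ball tip (8 mm ball), at z = 70 mm on the base's -y side of the plate; the dial's centre is 75 mm behind it when the plunger is out
- plate_offset (a joint): how far the plate's centre stands off the spindle's axis, m, along its own unknown direction in the turning plate (3.4 to 3.5 mm at the start; 0 = true, negative = pushed past the centre)
- spanner: loose steel spanner, 158 x 34 x 8 mm, lying on the table beside the gauge; origin at its middle, underside
- spice_jar: loose spice jar, 47 mm across, 98 mm tall, standing behind the turntable; origin at the centre of its underside

How it is judged (in metres and radians):
On the way, in this order (a step that is already met when the one before it is completed fails the run):
1. with the gauge at its stop, the rim's low side stands at the plunger (value of joint gauge_slide above 0.0196 m and value of joint dial_needle below 1.2 rad), for 0.1 s.
2. the plate comes to rest with its high spot at the plunger, not yet pushed (value of joint gauge_slide above 0.0196 m and value of joint dial_needle above 3.85 rad and value of joint plate_offset between 0.0029 and 0.0045 m and contact force between the fingers and plate_rim below 0.5 N and velocity of joint crank between -0.05 and 0.05 rad/s), for 0.3 s.
At the end, for the whole second after the job is handed in: The plate's centre is within 0.6 mm of the spindle's axis and the gauge is still at its stop (travel over 19.6 mm) (value of joint plate_offset between -0.0006 and 0.0006 m and value of joint gauge_slide above 0.0196 m); the robot touches nothing.
It fails at once if the rim is pushed with more than 25 N (contact force between the fingers and plate_rim above 25 N).
It fails at once if the plate is shoved more than 1.5 mm past the centre (value of joint plate_offset below -0.0015 m).
It fails at once if the spanner or the spice jar is moved by more than 20 mm (distance of any of spanner, spice_jar from where it was at the start of the episode above 0.02 m).
It also fails if it takes over 72 s, if anything falls off the work surface, if the arm or the gripper's body presses on something with over 40 N, if the wrist force passes 120 N, or if a joint passes its speed limit or range.

## Robot

A 6-joint arm with a two-finger parallel gripper is mounted at the origin on a cart in front of the work surface, level with it; the furniture and walls round the work are solid. World frame = base frame: x ahead of the robot, y to its left, z up, the work surface at z = 0. Lengths are in mm, angles in rad, forces in N, time in s.
With the tool pointing down it reaches from about 325 to 775 mm from the base axis. Payload 9.3 kg.
Tool frame: the origin (TCP) lies at the very end of the fingers, on their centre line; the grasp point (between the pads) lies 19 mm behind it (r.grip_point_offset is the distance from the TCP to the grasp point, in mm); z points along the fingers, y is the line along which they close (so a half turn about z gives the same grasp; the last joint's range is limited). The gripper opens to 85 mm and grips with 20 to 120 N. Pads are 22 mm wide; open, the fingers measure 114 mm over their backs; the gripper's body (76 mm by 85 mm) begins 54 mm behind the grasp point. The pads swing forward as they close: fully open they stand 13 mm farther back than shut.
Start: joints at [0.985, 0.259, 0.021, 1.334, 0, 1.418], TCP at [230.679, 499.284, 231.279] pointing down, gripper open.
Joint ranges: [-3.04, 3.04], [-0.91, 1.82], [-1.04, 1.36], [-1.92, 1.95], [-1.52, 1.45], [-3.14, 3.14]. Speed limits (rad/s): [2.22, 2.22, 2.79, 3.14, 3.14, 3.14].

## Interface

Orientations are given as a unit quaternion [x, y, z, w].
In Python, from plant import r gives the robot as it stands.
- The arm moves only by the tool servo_tool, never from a script. Its argument "steps" is a list of rows, each a list of 5 numbers: the closure, from -1 (fully open) to 1 (shut), then the shift along the tool's x, y, z normalised to -1 to 1, where 1 is 0.6 m, then the turn about the tool's z normalised to -1 to 1, where 1 is pi/2 rad. In form: [[jaw, tx, ty, tz, turn], ...]. A call has 1 to 12 rows; each row is the pose to reach, as a shift and turn from the pose commanded when the call began, along the tool's axes at that moment; what a row does not reach only later rows make up. A row lasts 1/8 s, in which the tool goes at most 62.5 mm and 10.7 degrees, less where a joint would pass 70% of its speed; a pose out of reach is approached as far as the arm can. A call with a number of a shift or a turn outside -1 to 1 is refused whole. A call with a gripper value outside its range is refused whole. The fingers move at their own pace and stop on an object; "squeeze" is the grip in N (left out, the last holds). Time passes only in rows, so rows that repeat a pose let the fingers close. It gives the time, the measured TCP pose, the force, the opening and the grip force at its end, in the units of the state.
- r.read_state(): the state, without advancing time (a new reading comes with each control period).
- r.grab_frame(name): name is "side" or "top" or "wrist"; returns the picture (384x512x3 uint8, red, green, blue); there is no depth.
- r.calibration(name): a dict with "fovy" (degrees; the focal length in pixels is half the picture's height over the tangent of half this angle, whatever the lens; pixels are square), "cx", "cy" (the principal point, pixels), "position" and "rotation" of the camera in the world; the wrist camera has in their place "T_tool_cam" (4x4, takes a point from camera to tool coordinates, whose origin is the TCP and whose axes are the flange's). Camera axes: x right, y down, z forward; pixel columns grow to the right and rows downward; lengths in mm; the calibration is good to about 2 mm. A picture is of the moment at which its call begins: read the wrist's pose just before it. calibration takes no time and is no camera call.
- r.job_done(): hands the job in; it is judged then, once.
The state is a dict: "time_s": time; "joints": joint angles; "qd": joint speeds; "effort": joint torques, N m; "tcp_pos": TCP position; "eef_rot": TCP orientation; "wrist_force": force on the tool from outside, world axes, zero at the start; "ft_torque": the same for the moment, N m; "width": finger opening in mm; "grasp_force": force on a finger pad.
Only numpy, scipy, OpenCV 4.12 (cv2) and the standard library are available. Lean on these libraries where they do the work, as an engineer would, in place of code of your own. Each camera call takes 0.05 s, during which the arm holds its last target. There are 200 camera calls.

## Working session

There is one attempt and no reset: what is moved stays moved. The work goes in short steps, Python scripts to look and compute and a tool call to move; the robot and the scene stay as the last step left them, time stands still between calls to the robot, and variables do not carry over. Pictures are saved under pics/ and viewed, at most 10 in all, crops included, and the job is handed in when it is done.

Besides the shell and the picture viewer there is one more tool, called after "Call:" by a JSON object that holds its "name" and its "arguments", one argument or row to a line. servo_tool: Moves the arm, as the interface text tells. Its arguments: {"type":"object","properties":{"steps":{"type":"array"},"squeeze":{"type":"number"}},"required":["steps"]}

```bash
mkdir -p pics; ls
python3 - <<'E'
from plant import r
import cv2,numpy as np
s=r.read_state();print(s)
for n in("side","top","wrist"):
    print(n,r.calibration(n))
for n in("side","top"):
    cv2.imwrite(f"pics/{n}0.png",r.grab_frame(n)[:,:,::-1])
E
```

```text
pics
{'time_s': 0.0, 'joints': array([ 9.85461988e-01,  2.59228897e-01,  2.07418269e-02,  1.33364880e+00,
       -3.02035548e-08,  1.41823175e+00]), 'qd': array([ 0.00076542, -0.0016814 ,  0.00092122, -0.00163227, -0.00100897,
        0.00067829]), 'effort': array([ 4.80826959e-03, -5.55644631e+01,  3.44534397e+01,  1.36354461e-02,
       -5.26505551e-05,  3.64863936e-06]), 'tcp_pos': array([230.50082677, 499.07634868, 230.63835472]), 'eef_rot': array([ 2.14700169e-01,  9.76679778e-01, -6.24707112e-04, -2.41529983e-04]), 'wrist_force': array([-0.81457905,  0.45993655, -0.29127741]), 'ft_torque': array([-0.0447884 ,  0.02840746,  0.00645819]), 'grasp_force': 0.0, 'width': 85.3316569073029}
side {'fovy': 49.26812263000179, 'cx': 251.38034906650202, 'cy': 189.6442128877362, 'position': array([ 266.97530249, -680.92762178,  577.24612451]), 'rotation': array([ 0.84448872, -0.20604415,  0.12347479, -0.47868423])}
top {'fovy': 46.42782276268212, 'cx': 251.06685666259787, 'cy': 193.3921457694236, 'position': array([ 449.11037517,   22.88594554, 1048.71073824]), 'rotation': array([-0.66024758,  0.74414667, -0.07561805,  0.06782907])}
wrist {'fovy': 66.20444083776528, 'cx': 248.10983279416385, 'cy': 186.58163936691395, 'T_tool_cam': array([[-1.20375488e-03, -9.56898950e-01, -2.90418578e-01,
         7.43942534e+01],
       [ 9.99999094e-01, -9.76898392e-04, -9.26114127e-04,
         9.71256527e-01],
       [ 6.02488195e-04, -2.90419429e-01,  9.56899259e-01,
        -1.41858386e+02],
       [ 0.00000000e+00,  0.00000000e+00,  0.00000000e+00,
         1.00000000e+00]])}
```

View pics/top0.png

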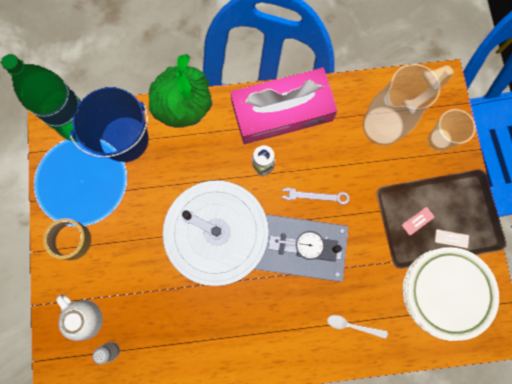

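View pics/side0.png

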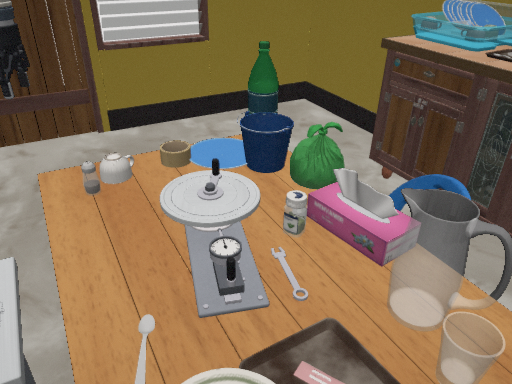

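```bash
cat > h.py <<'E'
import numpy as np,cv2
from scipy.spatial.transform import Rotation as R
from plant import r
def cam(n,s=None):
    c=r.calibration(n)
    if n=="wrist":
        s=s or r.read_state(); T=c["T_tool_cam"]; Q=R.from_quat(s["eef_rot"]).as_matrix()
        M=Q@T[:3,:3]; p=s["tcp_pos"]+Q@T[:3,3]
    else: M=R.from_quat(c["rotation"]).as_matrix(); p=c["position"]
    return M,p,192/np.tan(np.radians(c["fovy"]/2)),c["cx"],c["cy"]
def world(n,u,v,z,s=None):
    M,p,f,cx,cy=cam(n,s); d=M@[(u-cx)/f,(v-cy)/f,1]; return p+d*(z-p[2])/d[2]
def pix(n,P,s=None):
    M,p,f,cx,cy=cam(n,s); q=M.T@(np.array(P,float)-p); return f*q[:2]/q[2]+[cx,cy]
E
python3 - <<'E'
from h import *
a={}
for n,u,v,z in[("nut",216,231,106),("knob",187,215,131),("post",337,249,100),("dial",311,245,85)]:
    a[n]=world("top",u,v,z);print(n,a[n].round(1))
for n,u,v,z in[("knob",215,161,131),("post",231,262,100),("dial",226,246,85),("nut",211,184,106)]:
    print("side",n,world("side",u,v,z).round(1))
im=cv2.imread("pics/top0.png")
cv2.imwrite("pics/c.png",cv2.resize(im[170:290,155:355],None,fx=4,fy=4,interpolation=cv2.INTER_CUBIC))
d=a["post"]-a["nut"];print(np.hypot(*d[:2]),np.degrees(np.arctan2(d[1],d[0])))
d=a["knob"]-a["nut"];print(np.hypot(*d[:2]),np.degrees(np.arctan2(d[1],d[0])))
print(R.from_quat(r.read_state()["eef_rot"]).as_matrix().round(3))
E
```

```text
nut [570.6  84.  106. ]
knob [607.7 138.7 131. ]
post [ 503.1 -165.1  100. ]
dial [ 519.1 -114.    85. ]
side knob [606.2 135.3 131. ]
side post [ 500.5 -174.   100. ]
side dial [ 519.  -112.8   85. ]
side nut [571.5  80.2 106. ]
258.10599985401217 -105.16723821205025
66.01096287856001 55.8566387736981
[[-0.908  0.419 -0.001]
 [ 0.419  0.908 -0.001]
 [ 0.    -0.001 -1.   ]]
```

View pics/c.png

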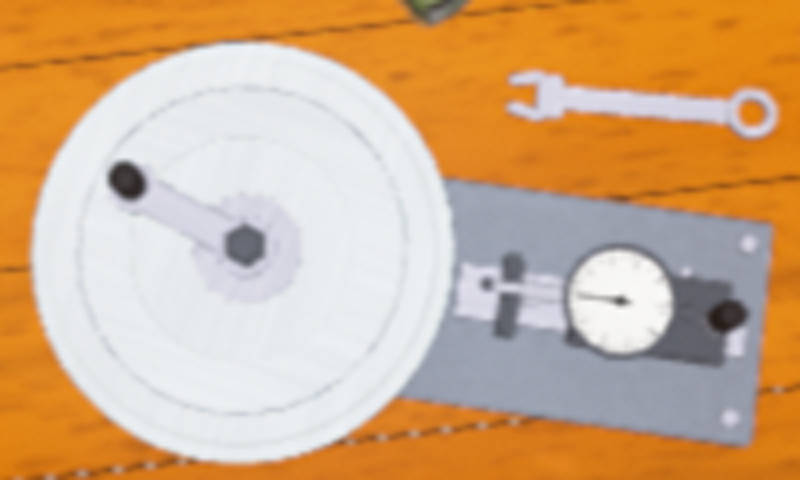

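The pictures show the spindle nut at top (216,231), knob top (187,215), dial centre (310,245), and post top (337,249). The needle points at the plate, so 0 is toward the plate. The spindle-to-dial distance of 205 mm agrees with the sizes given. I'll move above the gauge post with the tool's y along the base's x.

Call:
{"name": "servo_tool", "arguments": {
  "steps": [
    [-0.2, -0.88, -0.825, 0.03, 0.893],
    [-0.2, -0.88, -0.825, 0.03, 0.893],
    [-0.2, -0.88, -0.825, 0.03, 0.893],
    [-0.2, -0.88, -0.825, 0.03, 0.893],
    [-0.2, -0.88, -0.825, 0.03, 0.893],
    [-0.2, -0.88, -0.825, 0.03, 0.893],
    [-0.2, -0.88, -0.825, 0.03, 0.893],
    [-0.2, -0.88, -0.825, 0.03, 0.893],
    [-0.2, -0.88, -0.825, 0.03, 0.893],
    [-0.2, -0.88, -0.825, 0.03, 0.893],
    [-0.2, -0.88, -0.825, 0.03, 0.893],
    [-0.2, -0.88, -0.825, 0.03, 0.893]
  ]
}}

```text
time_s: 1.6
tcp_pos: [502.8, -174.4, 212.5]
eef_rot: [0.795, 0.607, -0.0, -0.0]
wrist_force: [-0.3, -0.1, 1.0]
width: 51.3
grasp_force: 0.0
```

Call:
{"name": "servo_tool", "arguments": {
  "steps": [
    [-0.2, 0, 0, 0, 0],
    [-0.2, 0, 0, 0, 0]
  ]
}}

```text
time_s: 1.85
tcp_pos: [501.9, -171.0, 212.9]
eef_rot: [0.794, 0.608, -0.0, -0.001]
wrist_force: [0.9, 0.6, 0.8]
width: 51.1
grasp_force: 0.0
```

Run:
```python
from h import *
s=r.read_state();print(s["time_s"],s["joints"].round(2),s["tcp_pos"].round(1),s["width"]);Q=R.from_quat(s["eef_rot"]).as_matrix();print(Q.round(3))
im=r.grab_frame("wrist")[:,:,::-1].copy();cv2.imwrite("pics/w1.png",im)
u=np.array([np.cos(np.radians(-105.1)),np.sin(np.radians(-105.1))]);sp=np.array([571,82])
for n,d,z in[("post",263,100),("dial",205,85),("tip",130,70)]:
    print(n,pix("wrist",[*(sp+d*u),z],s).round(0))
```

```text
1.85 [-0.49  0.23 -0.06  1.28  0.    1.35] [ 501.9 -171.   212.9] 51.08679990767599
[[ 0.262  0.965 -0.001]
 [ 0.965 -0.262  0.001]
 [ 0.    -0.001 -1.   ]]
post [250. 185.]
dial [249. 118.]
tip [249.  28.]
```

View pics/w1.png

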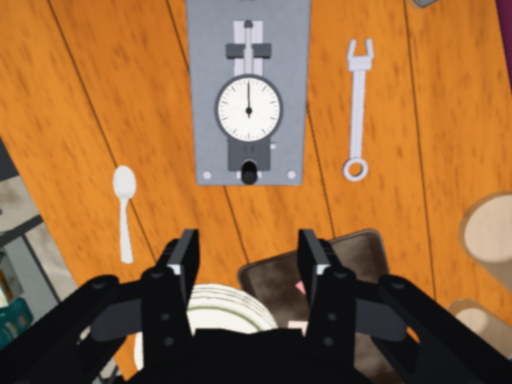

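Run:
```python
from h import *
s=r.read_state();print(s["tcp_pos"])
im=cv2.imread("pics/w1.png")
cv2.imwrite("pics/c2.png",cv2.resize(im[10:200,190:310],None,fx=4,fy=3.15*4/3.15,interpolation=cv2.INTER_CUBIC)[180:])
for u,v,z in[(249,109,85),(249,176,100),(249,22,70)]: print(world("wrist",u,v,z,s).round(1))
```

```text
[ 501.95312047 -170.55881227  213.22861374]
[ 519.4 -108.    85. ]
[ 504.3 -163.5  100. ]
[538.3 -38.3  70. ]
```

View pics/c2.png

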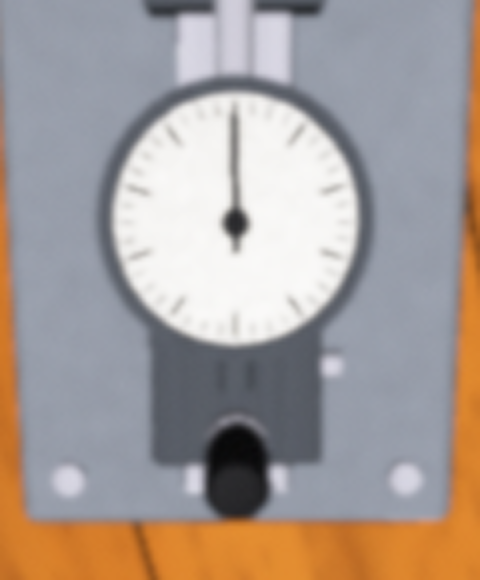

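The wrist view shows dial centre at (249,110) and post top at (249,177), which puts the post at about (504,-164). The needle is at 0, pointing to the plate. I'll grip the post and slide it up.

Call:
{"name": "servo_tool", "arguments": {
  "steps": [
    [-0.2, 0.01, 0, 0.05, 0],
    [-0.2, 0.01, 0, 0.12, 0],
    [-0.2, 0.01, 0, 0.2, 0],
    [-0.2, 0.01, 0, 0.25, 0],
    [-0.2, 0.01, 0, 0.25, 0],
    [1, 0.01, 0, 0.25, 0],
    [1, 0.01, 0, 0.25, 0],
    [1, 0.01, 0, 0.25, 0],
    [1, 0.01, 0, 0.25, 0],
    [1, 0.01, 0, 0.25, 0]
  ],
  "squeeze": 30
}}

```text
time_s: 3.15
tcp_pos: [503.9, -165.6, 65.0]
eef_rot: [0.794, 0.608, 0.0, 0.001]
wrist_force: [-3.8, 2.3, 8.3]
width: 15.1
grasp_force: 29.3
```

Call:
{"name": "servo_tool", "arguments": {
  "steps": [
    [1, 0.007, 0, 0, 0],
    [1, 0.014, 0, 0, 0],
    [1, 0.021, 0, 0, 0],
    [1, 0.027, 0, 0, 0],
    [1, 0.032, 0, 0, 0],
    [1, 0.036, 0, 0, 0],
    [1, 0.036, 0, 0, 0]
  ]
}}

```text
time_s: 4.03
tcp_pos: [508.7, -147.6, 65.1]
eef_rot: [0.795, 0.607, -0.002, 0.002]
wrist_force: [-11.5, -14.6, 8.8]
width: 14.9
grasp_force: 29.3
```

Run:
```python
from h import *
s=r.read_state();print(s["time_s"],s["wrist_force"],s["tcp_pos"],s["width"])
im=r.grab_frame("top")[:,:,::-1].copy();cv2.imwrite("pics/t1.png",im)
im2=r.grab_frame("wrist")[:,:,::-1].copy();cv2.imwrite("pics/w2.png",im2)
cv2.imwrite("pics/v.png",np.hstack([cv2.resize(im[200:290,250:360],(440,360)),cv2.resize(im2[:200,170:330],(288,360))]))
```

```text
4.025 [-11.48728256 -14.63797892   8.75362388] [ 508.68565899 -147.64504139   65.06043542] 14.94712234138352
```

View pics/v.png

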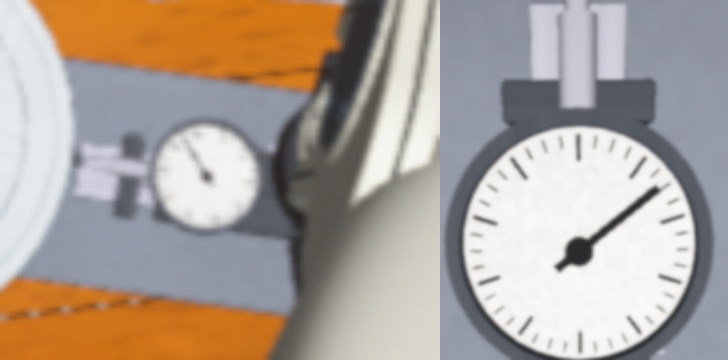

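The needle reads about 0.95 rad and the wrist force suggests the stop. I'll press a little further to confirm.

Call:
{"name": "servo_tool", "arguments": {
  "steps": [
    [1, 0.003, 0, 0, 0],
    [1, 0.006, 0, 0, 0],
    [1, 0.006, 0, 0, 0]
  ]
}}

```text
time_s: 4.5
tcp_pos: [508.9, -146.7, 65.0]
eef_rot: [0.795, 0.606, -0.005, 0.004]
wrist_force: [-16.2, -28.1, 5.4]
width: 14.6
grasp_force: 29.7
```

Call:
{"name": "servo_tool", "arguments": {
  "steps": [
    [1, -0.003, 0, 0, 0],
    [1, -0.005, 0, 0, 0]
  ]
}}

```text
time_s: 4.75
tcp_pos: [508.9, -146.9, 65.0]
eef_rot: [0.795, 0.607, -0.002, 0.002]
wrist_force: [-9.3, -8.1, 7.6]
width: 15.2
grasp_force: 29.9
```

Call:
{"name": "servo_tool", "arguments": {
  "steps": [
    [-0.2, 0, 0, 0, 0],
    [-0.2, 0, 0, 0, 0],
    [-0.2, 0, 0, 0, 0],
    [-0.2, 0, 0, -0.08, 0],
    [-0.2, 0, 0, -0.16, 0],
    [-0.2, 0.05, 0.005, -0.23, 0],
    [-0.2, 0.15, 0.01, -0.23, 0],
    [-0.2, 0.25, 0.02, -0.23, 0],
    [-0.2, 0.34, 0.033, -0.23, 0],
    [-0.2, 0.42, 0.033, -0.23, 0],
    [-0.2, 0.5, 0.033, -0.23, 0],
    [-0.2, 0.5, 0.033, -0.23, 0]
  ]
}}

```text
time_s: 6.25
tcp_pos: [607.5, 143.4, 200.6]
eef_rot: [0.793, 0.609, -0.0, -0.0]
wrist_force: [-0.3, -0.2, 0.8]
width: 51.2
grasp_force: 0.0
```

Run:
```python
from h import *
s=r.read_state();print(s["time_s"],s["wrist_force"],s["tcp_pos"],s["joints"].round(2))
im2=r.grab_frame("wrist")[:,:,::-1].copy();cv2.imwrite("pics/w3.png",im2)
im=r.grab_frame("top")[:,:,::-1].copy();cv2.imwrite("pics/t2.png",im)
cv2.imwrite("pics/v2.png",np.hstack([im2,cv2.resize(im[200:290,285:345],(256,384))]))
print(pix("wrist",[571,84,106],s),pix("wrist",[607,137,131],s))
```

```text
6.25 [-0.26388736 -0.23521965  0.77699133] [607.52599652 143.43689008 200.62654035] [0.1  0.4  0.15 1.32 0.   1.93]
[226.6271798  260.33228344] [250.111897   207.89318135]
```

View pics/v2.png

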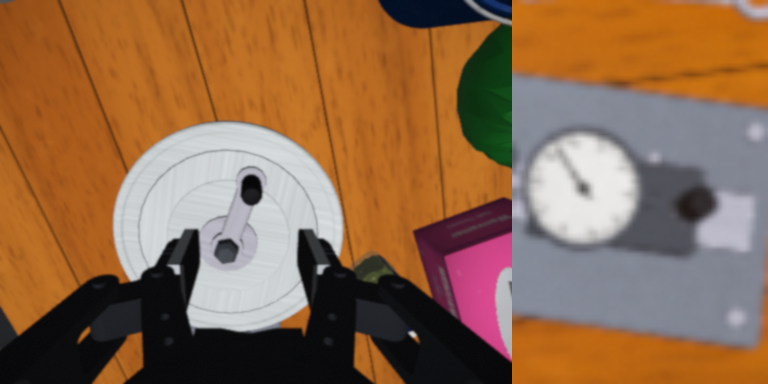

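The knob top is at (251,189) and the nut at (227,251) in the wrist view. The needle still reads low, about 0.9 rad.

Run:
```python
from h import *
s=r.read_state();print(s["tcp_pos"],s["qd"].round(3))
print(world("wrist",251,190,131,s),world("wrist",227,251,106,s))
n=world("wrist",227,250,106,s);k=world("wrist",251,190,131,s);print(np.hypot(*(k-n)[:2]))
```

```text
[607.17449198 140.68911342 200.93106237] [-0.028 -0.013 -0.01  -0.001 -0.001 -0.002]
[610.98966438 147.84107799 131.        ] [573.40785528  90.11895705 106.        ]
67.91437787904158
```

The wrist and top cameras disagree by several mm along tool x, but they agree across the pads. Pads are 22 mm wide, so that is harmless. I'll grip the knob and go round relative to the grip point.

Call:
{"name": "servo_tool", "arguments": {
  "steps": [
    [-0.2, 0.005, 0.002, 0.06, 0],
    [-0.2, 0.005, 0.002, 0.12, 0],
    [-0.2, 0.005, 0.002, 0.178, 0],
    [-0.2, 0.005, 0.002, 0.178, 0],
    [-0.2, 0.005, 0.002, 0.178, 0],
    [1, 0.005, 0.002, 0.178, 0],
    [1, 0.005, 0.002, 0.178, 0],
    [1, 0.005, 0.002, 0.178, 0],
    [1, 0.005, 0.002, 0.178, 0],
    [1, 0.005, 0.002, 0.178, 0]
  ],
  "squeeze": 25
}}

```text
time_s: 7.6
tcp_pos: [609.7, 142.7, 95.8]
eef_rot: [0.794, 0.608, 0.001, 0.001]
wrist_force: [-1.3, -0.5, 6.3]
width: 17.3
grasp_force: 25.2
```

```bash
cat >> h.py <<'E'
AX=np.array([np.cos(np.radians(74.8)),np.sin(np.radians(74.8))])  # base +y in the world
def needle(n,C,save=None):
    """needle angle (rad, clockwise from base +y): darkest ray on the dial face round world point C"""
    im=cv2.cvtColor(r.grab_frame(n),cv2.COLOR_RGB2GRAY); 
    if save: cv2.imwrite(save,im)
    return needle_im(im,n,C)
def needle_im(im,n,C):
    best=[]
    B=np.array([AX[1],-AX[0]])
    th=np.radians(np.arange(-20,320,1.))
    M,p,f,cx,cy=cam(n)
    def score(c):
        out=[]
        for t in th:
            d=np.cos(t)*AX+np.sin(t)*B
            P=np.array([[*(c+q*d),83] for q in np.linspace(5,18,14)]); q=(P-p)@M
            uv=(f*q[:,:2]/q[:,2:]+[cx,cy]).astype(np.float32)
            out.append(cv2.remap(im,uv[:,0].reshape(1,-1),uv[:,1].reshape(1,-1),cv2.INTER_LINEAR).mean())
        return np.array(out)
    C=np.array(C,float); b=(999,)
    for dx in np.arange(-9,10,1.5):
        for dy in np.arange(-9,10,1.5):
            o=score(C+[dx,dy]); k=o.argmin(); m=np.median(o)
            v=o[k]-m-0.5*m+0.5*o.std()   # dark needle on a bright, even face
            if v<b[0]: b=(v,th[k],dx,dy,o[k],m)
    return tuple(np.round(b,2))
E
python3 - <<'E'
from h import *
C=np.array([519.5,-112])
for f,c in(("pics/top0.png",C),("pics/t1.png",C+19.5*AX),("pics/t2.png",C+19.5*AX)):
    print(needle_im(cv2.imread(f,0),"top",c))
print(needle_im(cv2.imread("pics/side0.png",0),"side",C))
s=r.read_state();print(s["time_s"],s["tcp_pos"],s["wrist_force"])
E
```

```text
(np.float64(-205.7), np.float64(0.0), np.float64(-1.5), np.float64(-7.5), np.float64(150.0), np.float64(244.14))
(np.float64(-187.23), np.float64(0.84), np.float64(-7.5), np.float64(-4.5), np.float64(160.21), np.float64(237.71))
(np.float64(-190.89), np.float64(0.84), np.float64(-7.5), np.float64(-4.5), np.float64(139.29), np.float64(227.04))
(np.float64(-223.31), np.float64(-0.05), np.float64(-3.0), np.float64(-6.0), np.float64(84.79), np.float64(215.0))
7.6 [609.7485069  142.65280696  95.80146488] [-1.28059926 -0.5201561   6.2795949 ]
```

```bash
cat >> h.py <<'E'
def arc(a0,a1,n,rad=70.):
    Q=R.from_quat(r.read_state()["eef_rot"]).as_matrix()
    for a in np.radians(np.linspace(a0,a1,n+1)[1:]):
        d=rad*np.array([np.cos(a)-np.cos(np.radians(a0)),np.sin(a)-np.sin(np.radians(a0)),0]); t=Q.T@d/600
        print([1,round(t[0],4),round(t[1],4),0,0],end=", ")
    print()
E
python3 -c "
from h import *
arc(57,237,11)"
```

```text
[1, np.float64(0.0056), np.float64(-0.0327), 0, 0], [1, np.float64(0.0017), np.float64(-0.0657), 0, 0], [1, np.float64(-0.0113), np.float64(-0.0963), 0, 0], [1, np.float64(-0.0324), np.float64(-0.1219), 0, 0], [1, np.float64(-0.0599), np.float64(-0.1406), 0, 0], [1, np.float64(-0.0915), np.float64(-0.1507), 0, 0], [1, np.float64(-0.1247), np.float64(-0.1516), 0, 0], [1, np.float64(-0.1568), np.float64(-0.1431), 0, 0], [1, np.float64(-0.1852), np.float64(-0.1258), 0, 0], [1, np.float64(-0.2076), np.float64(-0.1013), 0, 0], [1, np.float64(-0.2221), np.float64(-0.0715), 0, 0],
```

Call:
{"name": "servo_tool", "arguments": {
  "steps": [
    [1, 0.0056, -0.0327, 0, 0],
    [1, 0.0017, -0.0657, 0, 0],
    [1, -0.0113, -0.0963, 0, 0],
    [1, -0.0324, -0.1219, 0, 0],
    [1, -0.0599, -0.1406, 0, 0],
    [1, -0.0915, -0.1507, 0, 0],
    [1, -0.0915, -0.1507, 0, 0],
    [1, -0.0915, -0.1507, 0, 0]
  ]
}}

```text
time_s: 8.6
tcp_pos: [506.4, 113.2, 95.7]
eef_rot: [0.794, 0.608, -0.0, -0.0]
wrist_force: [-9.4, -1.0, 13.8]
width: 17.0
grasp_force: 26.5
```

Run:
```python
from h import *
C=np.array([517.5,-119])+19.5*AX
s=r.read_state();print(s["time_s"],s["tcp_pos"],s["wrist_force"])
print(needle("top",C,"pics/t3.png"),needle("side",C,"pics/s3.png"))
arc(155.2,237,5)
```

```text
8.6 [506.37362612 113.21383321  95.71359514] [-9.37612634 -1.01000783 13.76879147]
(np.float64(-195.15), np.float64(5.5), np.float64(7.5), np.float64(-3.0), np.float64(153.93), np.float64(239.79)) (np.float64(-218.06), np.float64(5.57), np.float64(4.5), np.float64(-1.5), np.float64(90.36), np.float64(215.61))
[1, np.float64(-0.0332), np.float64(-0.0008), 0, 0], [1, np.float64(-0.0653), np.float64(0.0077), 0, 0], [1, np.float64(-0.0937), np.float64(0.0249), 0, 0], [1, np.float64(-0.116), np.float64(0.0494), 0, 0], [1, np.float64(-0.1306), np.float64(0.0793), 0, 0],
```

```bash
cat >> h.py <<'E'
def face(im,n,C):
    """pixel centre of the white dial face near world point C"""
    u,v=pix(n,[*C,85]).round().astype(int); w=np.zeros_like(im); h=19
    sub=(im[v-h:v+h,u-h:u+h]>175).astype(np.uint8)
    sub=cv2.morphologyEx(sub,cv2.MORPH_OPEN,np.ones((3,3),np.uint8))
    cs,_=cv2.findContours(sub,cv2.RETR_EXTERNAL,cv2.CHAIN_APPROX_NONE)
    c=min((c for c in cs if cv2.contourArea(c)>120),key=lambda c:np.hypot(*(c.reshape(-1,2).mean(0)-h)))
    (x,y),ax,_=cv2.fitEllipse(cv2.convexHull(c)); return x+u-h,y+v-h,ax
def needle_im(im,n,C):
    x,y,ax=face(im,n,C); c=world(n,x,y,85)[:2]
    B=np.array([AX[1],-AX[0]]); M,p,f,cx,cy=cam(n); th=np.radians(np.arange(-30,331,1.)); out=[]
    for t in th:
        P=np.array([[*(c+q*(np.cos(t)*AX+np.sin(t)*B)),85] for q in np.linspace(8,18,14)]); q=(P-p)@M
        uv=(f*q[:,:2]/q[:,2:]+[cx,cy]).astype(np.float32)
        out.append(cv2.remap(im,uv[:,0].reshape(1,-1),uv[:,1].reshape(1,-1),cv2.INTER_CUBIC).mean())
    out=np.array(out); k=out.argmin(); w=np.clip(np.median(out)-25-out,0,None)*(abs(th-th[k])<.3)
    return round((w*th).sum()/w.sum(),3),np.round(c,1),np.round(ax,1),int(out[k])
E
python3 - <<'E'
from h import *
C=np.array([518,-116])
D=C+19.5*AX
for f,c in(("pics/top0.png",C),("pics/t1.png",D),("pics/t2.png",D),("pics/t3.png",D),("pics/side0.png",C),("pics/s3.png",D)):
    print(f,needle_im(cv2.imread(f,0),"side" if "/s" in f else "top",c))
E
```

```text
pics/top0.png (np.float64(0.017), array([ 519.6, -111.1]), array([25.2, 25.8]), 183)
pics/t1.png (np.float64(0.914), array([524.2, -93.4]), array([24.7, 25.4]), 183)
pics/t2.png (np.float64(0.867), array([524.4, -93.4]), array([24.3, 25. ]), 167)
pics/t3.png (np.float64(2.456), array([524.4, -93.1]), array([24.9, 25.8]), 192)
pics/side0.png (np.float64(-0.008), array([ 516.5, -113.5]), array([16.1, 26.2]), 108)
pics/s3.png (np.float64(2.341), array([520.4, -95.7]), array([15.6, 24.5]), 115)
```

```bash
python3 -c "
from h import *
arc(155.2,245,6)"
```

```text
[1, np.float64(-0.0304), np.float64(-0.0011), 0, 0], [1, np.float64(-0.06), np.float64(0.0056), 0, 0], [1, np.float64(-0.0869), np.float64(0.0197), 0, 0], [1, np.float64(-0.1092), np.float64(0.0404), 0, 0], [1, np.float64(-0.1254), np.float64(0.0661), 0, 0], [1, np.float64(-0.1345), np.float64(0.0951), 0, 0],
```

Call:
{"name": "servo_tool", "arguments": {
  "steps": [
    [1, -0.0304, -0.0011, 0, 0],
    [1, -0.06, 0.0056, 0, 0],
    [1, -0.0869, 0.0197, 0, 0],
    [1, -0.1092, 0.0404, 0, 0],
    [1, -0.1254, 0.0661, 0, 0],
    [1, -0.1345, 0.0951, 0, 0],
    [1, -0.1345, 0.0951, 0, 0],
    [1, -0.1345, 0.0951, 0, 0]
  ]
}}

```text
time_s: 9.7
tcp_pos: [543.6, 20.1, 95.8]
eef_rot: [0.794, 0.607, 0.002, 0.002]
wrist_force: [4.9, -1.4, 4.3]
width: 17.2
grasp_force: 26.1
```

Run:
```python
from h import *
D=np.array([522.5,-95])
s=r.read_state();print(s["time_s"],s["tcp_pos"],s["wrist_force"])
for n in("top","side"):
    try: print(needle(n,D,f"pics/{n}4.png"))
    except Exception as e: print(n,e)
arc(245,335,6)
```

```text
9.7 [543.56009855  20.08955187  95.82883395] [ 4.94342904 -1.3887102   4.34513741]
(np.float64(4.123), array([524.4, -93.2]), array([24.9, 25.7]), 195)
(np.float64(4.19), array([520.6, -95.5]), array([15.4, 24.4]), 105)
[1, np.float64(-0.0012), np.float64(0.0304), 0, 0], [1, np.float64(0.0054), np.float64(0.0601), 0, 0], [1, np.float64(0.0196), np.float64(0.0871), 0, 0], [1, np.float64(0.0402), np.float64(0.1095), 0, 0], [1, np.float64(0.066), np.float64(0.1258), 0, 0], [1, np.float64(0.095), np.float64(0.1349), 0, 0],
```

The needle rests at about 4.15 rad (lows about 0.8–0.87), so the middle is about 2.5. I'll hold, release, rise, and go over to straddle the plunger.

Call:
{"name": "servo_tool", "arguments": {
  "steps": [
    [1, 0, 0, 0, 0],
    [1, 0, 0, 0, 0],
    [-0.2, 0, 0, 0, 0],
    [-0.2, 0, 0, 0, 0],
    [-0.2, 0, 0, 0, 0],
    [-0.2, 0, 0, -0.06, 0],
    [-0.2, 0, 0, -0.12, 0],
    [-0.36, -0.04, 0.006, -0.124, 0],
    [-0.36, -0.08, 0.012, -0.124, 0],
    [-0.36, -0.118, 0.0185, -0.124, 0],
    [-0.36, -0.118, 0.0185, -0.124, 0],
    [-0.36, -0.118, 0.0185, -0.124, 0]
  ]
}}

```text
time_s: 11.3
tcp_pos: [533.7, -50.4, 168.8]
eef_rot: [0.794, 0.607, -0.0, -0.0]
wrist_force: [-0.1, 0.1, 0.2]
width: 57.9
grasp_force: 0.0
```

Run:
```python
from h import *
D=np.array([522.5,-95])
s=r.read_state();p=s["tcp_pos"];Q=R.from_quat(s["eef_rot"]).as_matrix();print(s["time_s"],p,s["wrist_force"],(Q.T@p).round(1),s["width"])
for n in("top","side"):
    try: print(needle(n,D,f"pics/{n}5.png"))
    except Exception as e: print(n,e)
cv2.imwrite("pics/w5.png",r.grab_frame("wrist")[:,:,::-1])
```

```text
11.3 [533.71162036 -50.41076136 168.78898915] [-0.0623149   0.05308798  0.18723266] [  91.2  528.2 -169. ] 57.87950366315051
top OpenCV(4.12.0) /io/opencv/modules/imgproc/src/shapedescr.cpp:361: error: (-201:Incorrect size of input array) There should be at least 5 points to fit the ellipse in function 'fitEllipseNoDirect'

(np.float64(4.186), array([520.6, -95.5]), array([15.4, 24.4]), 107)
```

View pics/w5.png

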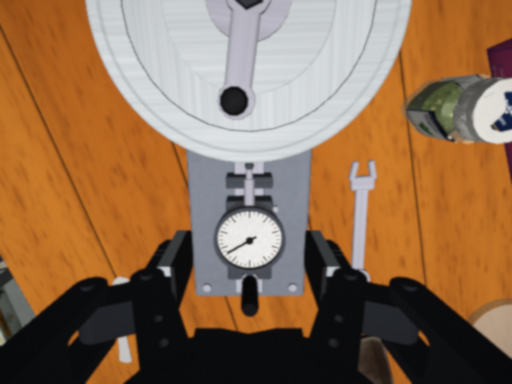

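The wrist view shows the plate rim at (249,160), dial centre (250,240), and needle about 4.2. The fingers straddle the axis, centred at u≈248. I'll descend.

Call:
{"name": "servo_tool", "arguments": {
  "steps": [
    [-0.36, 0, 0, 0.05, 0],
    [-0.36, 0, 0, 0.1, 0],
    [-0.36, 0, 0, 0.14, 0],
    [-0.36, 0, 0, 0.17, 0],
    [-0.36, 0, 0, 0.181, 0],
    [-0.36, 0, 0, 0.181, 0],
    [-0.36, 0, 0, 0.181, 0]
  ]
}}

```text
time_s: 12.32
tcp_pos: [534.3, -50.7, 61.0]
eef_rot: [0.794, 0.608, 0.0, 0.0]
wrist_force: [-0.5, 1.3, 0.1]
width: 58.3
grasp_force: 0.0
```

Call:
{"name": "servo_tool", "arguments": {
  "steps": [
    [-0.36, 0.004, 0, 0, 0],
    [-0.36, 0.008, 0, 0, 0],
    [-0.36, 0.012, 0, 0, 0],
    [-0.36, 0.015, 0, 0, 0],
    [-0.36, 0.015, 0, 0, 0]
  ]
}}

```text
time_s: 12.95
tcp_pos: [536.2, -41.9, 60.3]
eef_rot: [0.794, 0.608, -0.0, -0.0]
wrist_force: [0.5, 0.2, -0.2]
width: 57.8
grasp_force: 0.0
```

```bash
cat > n.py <<'E'
from h import *
D=np.array([522.5,-95])
s=r.read_state();p=s["tcp_pos"];Q=R.from_quat(s["eef_rot"]).as_matrix();print(s["time_s"],p.round(1),"tool:",(Q.T@p).round(2),"F tool:",(Q.T@s["wrist_force"]).round(1),s["width"])
print(needle("side",D,"pics/s.png"))
E
python3 n.py; python3 -c "
from h import *
cv2.imwrite('pics/w6.png',r.grab_frame('wrist')[:,:,::-1])"
```

```text
12.95 [536.2 -41.9  60.3] tool: [ 99.71 528.49 -60.3 ] F tool: [0.3 0.4 0.2] 57.785586229444995
(np.float64(4.185), array([520.6, -95.5]), array([15.4, 24.4]), 107)
```

View pics/w6.png

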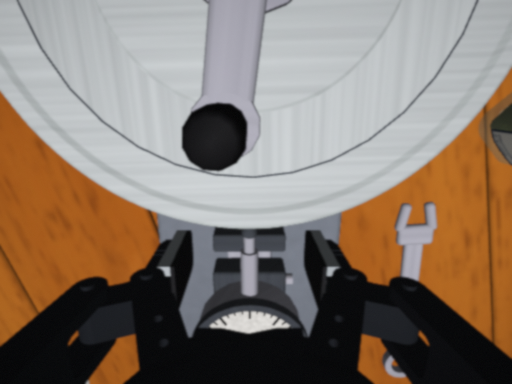

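Call:
{"name": "servo_tool", "arguments": {
  "steps": [
    [-0.36, 0.0015, 0, 0, 0],
    [-0.36, 0.003, 0, 0, 0],
    [-0.36, 0.0045, 0, 0, 0],
    [-0.36, 0.0045, 0, 0, 0]
  ]
}}

```text
time_s: 13.55
tcp_pos: [536.9, -39.4, 60.3]
eef_rot: [0.794, 0.608, -0.0, -0.0]
wrist_force: [-0.6, 0.9, 0.5]
width: 58.0
grasp_force: 0.0
```

Call:
{"name": "servo_tool", "arguments": {
  "steps": [
    [-0.36, 0.001, 0, 0, 0],
    [-0.36, 0.002, 0, 0, 0],
    [-0.36, 0.002, 0, 0, 0]
  ]
}}

```text
time_s: 13.92
tcp_pos: [537.2, -38.2, 60.3]
eef_rot: [0.794, 0.608, 0.0, 0.0]
wrist_force: [-0.3, -0.7, 0.2]
width: 57.8
grasp_force: 0.0
```

Call:
{"name": "servo_tool", "arguments": {
  "steps": [
    [-0.36, 0.001, 0, 0, 0],
    [-0.36, 0.002, 0, 0, 0],
    [-0.36, 0.002, 0, 0, 0]
  ]
}}

```text
time_s: 14.3
tcp_pos: [537.5, -37.1, 60.3]
eef_rot: [0.794, 0.608, -0.0, 0.0]
wrist_force: [-0.2, -0.2, -0.8]
width: 57.8
grasp_force: 0.0
```

Call:
{"name": "servo_tool", "arguments": {
  "steps": [
    [-0.36, 0.001, 0, 0, 0],
    [-0.36, 0.002, 0, 0, 0],
    [-0.36, 0.002, 0, 0, 0]
  ]
}}

```text
time_s: 14.68
tcp_pos: [537.9, -35.9, 60.3]
eef_rot: [0.794, 0.608, 0.0, 0.0]
wrist_force: [-0.7, -0.2, 0.5]
width: 58.0
grasp_force: 0.0
```

Call:
{"name": "servo_tool", "arguments": {
  "steps": [
    [-0.36, 0.001, 0, 0, 0],
    [-0.36, 0.002, 0, 0, 0],
    [-0.36, 0.002, 0, 0, 0]
  ]
}}

```text
time_s: 15.05
tcp_pos: [538.1, -34.9, 60.3]
eef_rot: [0.794, 0.608, -0.0, 0.0]
wrist_force: [-0.6, -0.7, -0.1]
width: 58.3
grasp_force: 0.2
```

```bash
python3 n.py
```

```text
15.05 [538.1 -34.9  60.3] tool: [107.14 528.49 -60.3 ] F tool: [-0.9 -0.4  0.1] 58.26194493119917
(np.float64(4.242), array([521.8, -95.9]), array([15.1, 26.1]), 109)
```

Contact looks imminent. I'll take smaller steps of 0.6 mm.

Call:
{"name": "servo_tool", "arguments": {
  "steps": [
    [-0.36, 0.001, 0, 0, 0],
    [-0.36, 0.001, 0, 0, 0]
  ]
}}

```text
time_s: 15.35
tcp_pos: [538.2, -34.6, 60.3]
eef_rot: [0.794, 0.608, -0.0, 0.0]
wrist_force: [-0.2, -4.1, 0.5]
width: 58.0
grasp_force: 1.9
```

Call:
{"name": "servo_tool", "arguments": {
  "steps": [
    [-0.36, 0.001, 0, 0, 0],
    [-0.36, 0.001, 0, 0, 0]
  ]
}}

```text
time_s: 15.6
tcp_pos: [538.4, -34.0, 60.3]
eef_rot: [0.794, 0.607, -0.0, 0.0]
wrist_force: [-2.0, -5.3, 0.8]
width: 58.2
grasp_force: 2.4
```

Call:
{"name": "servo_tool", "arguments": {
  "steps": [
    [-0.36, 0.001, 0, 0, 0],
    [-0.36, 0.001, 0, 0, 0]
  ]
}}

```text
time_s: 15.85
tcp_pos: [538.5, -33.4, 60.3]
eef_rot: [0.794, 0.607, -0.0, 0.0]
wrist_force: [-1.2, -5.4, 1.0]
width: 57.8
grasp_force: 2.4
```

```bash
python3 n.py
```

```text
15.85 [538.5 -33.4  60.3] tool: [108.73 528.48 -60.39] F tool: [-5.5  0.3 -1. ] 57.84259532581028
(np.float64(3.517), array([520.5, -95.6]), array([15.5, 24.5]), 107)
```

Call:
{"name": "servo_tool", "arguments": {
  "steps": [
    [-0.36, 0.001, 0, 0, 0],
    [-0.36, 0.002, 0, 0, 0],
    [-0.36, 0.002, 0, 0, 0]
  ]
}}

```text
time_s: 16.27
tcp_pos: [538.8, -32.3, 60.3]
eef_rot: [0.794, 0.607, -0.0, 0.0]
wrist_force: [-2.5, -5.2, 1.3]
width: 57.9
grasp_force: 2.6
```

Call:
{"name": "servo_tool", "arguments": {
  "steps": [
    [-0.36, -0.003, 0, 0, 0],
    [-0.36, -0.006, 0, 0, 0],
    [-0.36, -0.006, 0, 0, 0]
  ]
}}

```text
time_s: 16.65
tcp_pos: [538.0, -35.3, 60.3]
eef_rot: [0.794, 0.608, 0.0, -0.0]
wrist_force: [0.1, 0.1, 0.5]
width: 58.2
grasp_force: 0.0
```

```bash
python3 n.py
```

```text
16.65 [538.  -35.3  60.3] tool: [106.73 528.52 -60.21] F tool: [ 0.1  0.1 -0.5] 58.17408829852377
(np.float64(2.957), array([520.5, -95.5]), array([15.3, 24.6]), 123)
```

Call:
{"name": "servo_tool", "arguments": {
  "steps": [
    [-0.36, 0.003, 0, 0, 0],
    [-0.36, 0.0045, 0, 0, 0],
    [-0.36, 0.0057, 0, 0, 0],
    [-0.36, 0.0067, 0, 0, 0],
    [-0.36, 0.0067, 0, 0, 0]
  ]
}}

```text
time_s: 17.32
tcp_pos: [538.9, -32.1, 60.3]
eef_rot: [0.794, 0.607, -0.001, 0.0]
wrist_force: [-1.3, -5.4, 1.8]
width: 58.0
grasp_force: 2.4
```

Call:
{"name": "servo_tool", "arguments": {
  "steps": [
    [-0.36, -0.005, 0, 0, 0],
    [-0.36, -0.01, 0, 0, 0],
    [-0.36, -0.01, 0, 0, 0]
  ]
}}

```text
time_s: 17.7
tcp_pos: [537.5, -37.4, 60.3]
eef_rot: [0.794, 0.607, 0.0, -0.0]
wrist_force: [-0.8, 1.3, -0.7]
width: 57.8
grasp_force: 0.0
```

```bash
python3 n.py
```

```text
17.7 [537.5 -37.4  60.3] tool: [104.67 528.5  -60.23] F tool: [ 1.1 -1.1  0.7] 57.77648448086749
(np.float64(2.924), array([521.6, -95.6]), array([15. , 26.3]), 103)
```

Call:
{"name": "servo_tool", "arguments": {
  "steps": [
    [-0.36, 0.004, 0, 0, 0],
    [-0.36, 0.008, 0, 0, 0],
    [-0.36, 0.0095, 0, 0, 0],
    [-0.36, 0.0105, 0, 0, 0],
    [-0.36, 0.0115, 0, 0, 0],
    [-0.36, 0.0115, 0, 0, 0]
  ]
}}

```text
time_s: 18.5
tcp_pos: [539.1, -31.3, 60.3]
eef_rot: [0.794, 0.607, -0.001, 0.0]
wrist_force: [-2.3, -5.6, 1.7]
width: 58.0
grasp_force: 2.6
```

Call:
{"name": "servo_tool", "arguments": {
  "steps": [
    [-0.36, -0.005, 0, 0, 0],
    [-0.36, -0.01, 0, 0, 0],
    [-0.36, -0.015, 0, 0, 0],
    [-0.36, -0.015, 0, 0, 0]
  ]
}}

```text
time_s: 19.0
tcp_pos: [536.9, -39.5, 60.3]
eef_rot: [0.794, 0.608, 0.0, -0.0]
wrist_force: [0.4, 0.3, -0.5]
width: 58.4
grasp_force: 0.0
```

```bash
python3 n.py
```

```text
19.0 [536.9 -39.5  60.3] tool: [102.51 528.5  -60.25] F tool: [0.4 0.3 0.5] 58.40514662535572
(np.float64(2.413), array([520.4, -95.7]), array([15.6, 24.5]), 122)
```

Call:
{"name": "servo_tool", "arguments": {
  "steps": [
    [-0.36, 0, 0, -0.06, 0],
    [-0.36, 0, 0, -0.15, 0],
    [-0.36, 0, 0, -0.22, 0],
    [-0.36, 0.1, -0.05, -0.22, 0],
    [-0.36, 0.2, -0.1, -0.22, 0],
    [-0.36, 0.3, -0.15, -0.22, 0],
    [-0.36, 0.35, -0.15, -0.22, 0],
    [-0.36, 0.35, -0.15, -0.22, 0]
  ]
}}

```text
time_s: 20.05
tcp_pos: [504.7, 189.6, 192.2]
eef_rot: [0.793, 0.609, 0.0, -0.0]
wrist_force: [-0.1, 0.6, -0.6]
width: 58.5
grasp_force: 0.0
```

```bash
python3 n.py
python3 - <<'E'
from h import *
print(needle("top",np.array([522.5,-95]),"pics/t7.png"))
a=cv2.imread("pics/t7.png");b=cv2.imread("pics/s.png")
cv2.imwrite("pics/f.png",np.hstack([cv2.resize(a[180:290,240:360],(420,385)),cv2.resize(b[200:310,180:290],(380,385))]))
E
```

```text
20.05 [504.7 189.6 192.2] tool: [ 313.36  438.78 -192.03] F tool: [ 0.6 -0.3  0.6] 58.5343751672564
(np.float64(2.432), array([520.5, -95.3]), array([15.2, 24.6]), 118)
(np.float64(2.532), array([524.3, -93.2]), array([24.9, 25.9]), 201)
```

View pics/f.png

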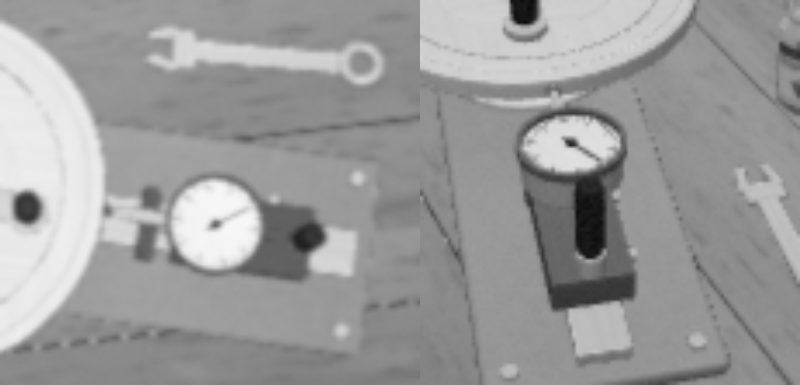

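The needle now rests at about 2.5 rad in both views (2.53 top, 2.43 side). That is half-way between the low of about 0.84 and the high of about 4.15. The gauge is still at its stop and the spanner hasn't moved.

```bash
python3 -c "
from plant import r
print(r.job_done())"
```

```text
the job is handed in; nothing more can be done
None
```

I pushed the plate to the middle and handed the job in at about 20 s. With my push let go, the needle rests at about 2.5 rad, midway between its low (about 0.84) and high (about 4.15) readings; I did not turn the plate again to check that it runs true, and the hand-in returned no verdict.

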